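# Seat a ceramic filter candle in the sprung V-cradle and hold it down

## Robot

A 6-joint arm with a two-finger parallel gripper is mounted at the origin on the work surface. World frame = base frame: x ahead of the robot, y to its left, z up, the work surface at z = 0. Lengths are in m, angles in rad, forces in N, time in s.
With the tool pointing down it reaches from about 0.35 to 0.85 m from the base axis. Payload 8.1 kg.
Tool frame: the origin (TCP) lies midway between the tips of the shut fingers; the grasp point (between the pads) lies 19 mm behind it; z points along the fingers, y is the line along which they close (so a half turn about z gives the same grasp; the last joint's range is limited). The gripper opens to 93 mm and grips with 3 to 60 N. Pads are 15 mm wide; open, the fingers measure 128 mm over their backs; the gripper's body (75 mm by 188 mm) begins 65 mm behind the grasp point.
Start: joints at [-0.085, 0.13, 1.488, -0, 1.523, -0.085], TCP at [0.6, 0, 0.219] pointing down, gripper open.
Joint ranges: [-2.96, 2.96], [-0.89, 2.26], [0.02, 2.5], [-1.34, 4.48], [0, 2.73], [-2.66, 2.66]. Speed limits (rad/s): [2.39, 2.39, 2.79, 3.14, 3.14, 3.14].

## Interface

Orientations are given as a rotation vector (axis times angle).
In Python, from plant import read_state, read_camera, get_calibration, close_job gives the robot as it stands.
- The arm moves only by the shell command python3 -m crank 'ROWS' [FORCE]. ROWS is JSON, a list that holds one entry, the list of rows, each a list of 7 numbers: the gripper's target within -1 to 1 (fully open at 1, half-way at 0, shut at -1), then the shift along the tool's x, y, z as a fraction of full scale, then the turn, a rotation vector about the tool's x, y, z as a fraction of full scale. In form: [[[grip, x, y, z, rx, ry, rz], ...]]. A call has exactly 5 rows; each row is the pose to reach, as a shift and turn from the pose commanded when the call began, along the tool's axes at that moment; what a row does not reach only later rows make up. Full scale, the value 1, is 0.5 m for a shift and 90 degrees for a turn. A row lasts 1/8 s, in which the tool goes at most 62.5 mm and 10.7 degrees, less where a joint would pass 70% of its speed; a pose out of reach is approached as far as the arm can. A call with a number of a shift or a turn outside -1 to 1 is refused whole. A call with a gripper value outside its range is refused whole. The fingers move at their own pace and stop on an object; FORCE is the grip in N (left out, the last holds). Time passes only in rows, so rows that repeat a pose let the fingers close, or fill a call up. It gives the time, the measured TCP pose, the force, the opening and the grip force at its end, in the units of the state.
- read_state(): the state, without advancing time (a new reading comes with each control period).
- read_camera(name): name is "scene" or "side" or "wrist"; returns the picture (400x640x3 uint8, red, green, blue); there is no depth.
- get_calibration(name): a dict with "fx", "fy", "cx", "cy" (pixels), "eye" and "orientation" of the camera in the world; the wrist camera has in their place "mount" (4x4, takes a point from camera to tool coordinates, whose origin is the TCP and whose axes are the flange's). Camera axes: x right, y down, z forward; pixel columns grow to the right and rows downward; lengths in m; the calibration is good to about 2 mm. A picture is of the moment at which its call begins: read the wrist's pose just before it. get_calibration takes no time and is no camera call.
- close_job(): hands the job in; it is judged then, once.
The state is a dict: "t": time; "q": joint angles; "dq": joint speeds; "joint_torque": joint torques, N m; "tool_pos": TCP position; "orientation": TCP orientation; "force": force on the tool from outside, world axes, zero at the start; "wrist_torque": the same for the moment, N m; "opening": finger opening in m; "gripper_force": force on a finger pad.
Only numpy, scipy, OpenCV 4.12 (cv2) and the standard library are available. Lean on these libraries where they do the work, as an engineer would, in place of code of your own. Each camera call takes 0.05 s, during which the arm holds its last target. There are 200 camera calls.

## Task

The ceramic water-filter candle is to have its stem nut fitted: pick it up gently, for it cracks if squeezed, lay it along the sprung V-cradle, centred, so that it rests on both sloping faces at both ends, and bear down on it from above until the bed has sunk about half of its travel, never all the way. Finish while the gripper is still holding it pressed down evenly there, and leave the bowl and the clothes pegs where they are.

Things in the scene. Friction and masses are not known exactly. Their poses are not given: they have to be found in the camera images.
- candle: white ceramic filter candle lying on the slab, loose, 0.2-0.36 kg: cylinder 46 mm diameter, 160 mm long; origin at the middle of its axis (23 mm up), x along it. Beyond it at +x a 20 mm dome, at -x a 12 mm cap and a 12 mm thick stem 28 mm long. Rolls if pushed. Cracks if a finger bears on it with over 35 N, or a cradle face with over 50 N; grip it with 8 to 15 N. Either way round will do
- cradle: V-cradle fixed to the slab: steel plate 170 x 100 x 4 mm, origin under its middle, x along the V's, z up. On it a sprung wooden bed (160 x 90 mm, top 34 mm over the slab) with two V's, each 22 mm long, 45 to 67 mm either side of the middle along x; the 90 mm between them are free for fingers down to the bed. V feet 8 mm over the bed, upper edges 33 mm over the bed and 51 mm apart
- seat (a point): point on the bed where the middle of the candle's axis lies when it is seated in both V's: 40.5 mm above the top of the bed, 74.5 mm above the slab when the bed is up; it sinks with the bed; x along the V's. Let loose there, the candle finds both faces by itself; pushed with shut fingers on the middle of its top it bears on all four evenly, while clamped fingers 0.3 mm off to one side already leave one side of the V's unloaded
- bed (a joint): how far the sprung bed has sunk, in m: 0 up (at rest, also under the candle's weight alone), 0.020 fully down on its stop. Straight down, not tilting. It begins to sink at a load of about 4.5 N in all (the candle's weight of 2 to 3.5 N counts) and takes 0.4 N more for each mm
- bowl: white ceramic bowl, 124 mm wide, 50 mm high, loose; origin under its middle. A bystander, to be left where it stands
- peg1: wooden clothes peg lying flat, 75 x 10 x 14 mm, loose; origin under its middle, x along it. A bystander, to be left where it lies
- peg2: wooden clothes peg lying flat, 75 x 10 x 14 mm, loose; origin under its middle, x along it. A bystander, to be left where it lies
- peg3: wooden clothes peg lying flat, 75 x 10 x 14 mm, loose; origin under its middle, x along it. A bystander, to be left where it lies
Not all that is in view belongs to the job. Of the things that look like the candle, the smallest one is meant.

How it is judged:
By the outcome, as a careful person would: the job done as asked, in the order asked, and still so for the second after the job is handed in, while the arm keeps its last pose, push and grip.
It also fails if it takes over 48 s, if anything falls off the work surface, if the arm or the gripper's body presses on something with over 40 N, if the wrist force passes 120 N, or if a joint passes its speed limit or range.

## Working session

There is one attempt and no reset: what is moved stays moved. The work goes in short steps, Python scripts to look and compute and a shell command to move; the robot and the scene stay as the last step left them, time stands still between calls to the robot, and variables do not carry over. Pictures are saved under pics/ and viewed, at most 10 in all, crops included, and the job is handed in when it is done.

```bash
mkdir -p pics
cat > h.py <<'E'
import numpy as np,cv2
from scipy.spatial.transform import Rotation as R
from plant import read_state, read_camera, get_calibration, close_job
def cam(name,st=None):
    c=get_calibration(name)
    if name=="wrist":
        M=np.array(c["mount"]);T=np.eye(4);T[:3,:3]=R.from_rotvec(st["orientation"]).as_matrix();T[:3,3]=st["tool_pos"]
        W=T@M;return c,W[:3,3],W[:3,:3]
    o=np.array(c["orientation"]);return c,np.array(c["eye"]),(o if o.shape==(3,3) else R.from_rotvec(o).as_matrix())
def ray(px,C):
    c,e,O=C;d=O@np.array([(px[0]-c["cx"])/c["fx"],(px[1]-c["cy"])/c["fy"],1]);return e,d
def onz(px,C,z):
    e,d=ray(px,C);return e+d*(z-e[2])/d[2]
def proj(p,C):
    c,e,O=C;v=O.T@(np.array(p)-e);return np.array([c["cx"]+c["fx"]*v[0]/v[2],c["cy"]+c["fy"]*v[1]/v[2]])
def save(im,n): cv2.imwrite("pics/"+n+".png",cv2.cvtColor(im,cv2.COLOR_RGB2BGR))
E
python3 - <<'E'
from h import *
a=read_camera("scene");save(a,"scene0");b=read_camera("side");save(b,"side0");w=read_camera("wrist");save(w,"wrist0")
cv2.imwrite("pics/a.png",cv2.cvtColor(np.vstack([a[:,:],])[:, :],cv2.COLOR_RGB2BGR))
for n in("scene","side","wrist"):print(n,get_calibration(n))
s=read_state();print(s)
E
```

```text
scene {'fx': 396.7911233904566, 'fy': 396.7911233904566, 'cx': 323.66433704172465, 'cy': 199.84625585315283, 'eye': array([1.16867481, 0.70632668, 1.13530136]), 'orientation': array([-0.8620896 , -2.56933384,  1.00978156])}
side {'fx': 442.8811788509009, 'fy': 442.8811788509009, 'cx': 317.10721826961674, 'cy': 199.41964448930818, 'eye': array([ 0.42876059, -1.17361585,  0.73881248]), 'orientation': array([-2.10776359,  0.09920041, -0.06321396])}
wrist {'fx': 290.9484957072593, 'fy': 290.9484957072593, 'cx': 317.714872779206, 'cy': 199.73375820646294, 'mount': array([[-9.66091546e-04, -9.53077614e-01, -3.02724509e-01,
         8.42157188e-02],
       [ 9.99998197e-01, -1.41564050e-03,  1.26559117e-03,
        -1.48945334e-04],
       [-1.63475569e-03, -3.02722740e-01,  9.53077263e-01,
        -1.66189679e-01],
       [ 0.00000000e+00,  0.00000000e+00,  0.00000000e+00,
         1.00000000e+00]])}
{'t': 0.15, 'q': array([-8.54097816e-02,  1.30976556e-01,  1.48901968e+00, -1.37837043e-05,
        1.52300560e+00, -8.53999263e-02]), 'dq': array([ 1.41180093e-03, -1.45003056e-03, -2.25047032e-03, -4.44633146e-04,
        1.39286320e-03,  3.99330127e-05]), 'joint_torque': array([ 8.59073725e-05, -5.60473788e+01, -4.92333663e+01,  7.68201635e-02,
        3.05504061e-02, -1.41810942e-04]), 'tool_pos': array([5.99563970e-01, 4.85896035e-05, 2.17840263e-01]), 'orientation': array([-2.22069558e+00, -2.22067518e+00,  1.44203535e-03]), 'force': array([-0.10067656,  0.53348735, -0.35863172]), 'wrist_torque': array([-0.02829966,  0.0390745 , -0.03644435]), 'gripper_force': 0.0, 'opening': 0.09266554323483885}
```

View pics/scene0.png

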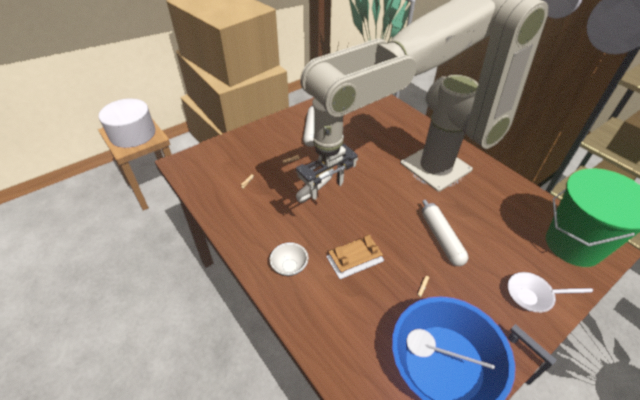

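View pics/side0.png

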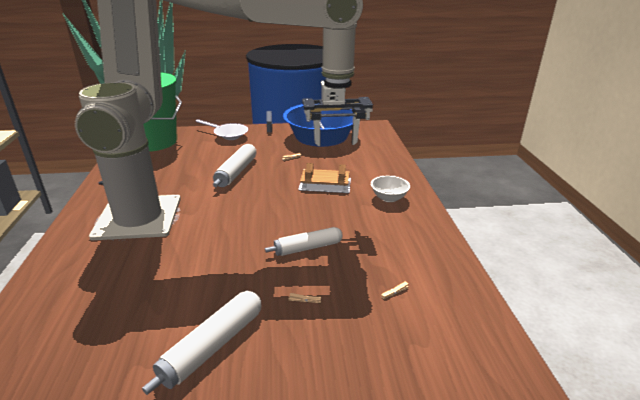

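Side picture: three candle-like things at (235,167), (305,242) and (210,340); cradle at (326,180), bowl at (390,188), pegs at (291,156), (305,298) and (396,290). The one at (305,242) looks smallest. I'll measure all three by ray casting and look at the wrist view.

Run:
```python
from h import *
C=cam("side");S=cam("scene")
# rough body ends (dome tip, cap end) in side
for n,a,b in(("far",(251,148),(217,182)),("mid",(342,236),(277,246)),("near",(255,297),(165,372))):
    p,q=onz(a,C,.023),onz(b,C,.023);print(n,p.round(3),q.round(3),np.linalg.norm(p-q).round(3))
print("far in scene",onz((460,258),S,.03),onz((428,207),S,.03))
for n,px in(("cradle",(326,188)),("bowl",(390,200)),("p1",(291,158)),("p2",(305,299)),("p3",(396,292))):print(n,onz(px,C,0).round(3))
print("cradle scene",onz((356,258),S,.0),onz((356,250),S,.034))
a=cv2.imread("pics/side0.png")[200:320,220:420];b=cv2.imread("pics/scene0.png")[220:290,310:400]
w=cv2.imread("pics/wrist0.png")
cv2.imwrite("pics/mix.png",np.vstack([w,np.hstack([cv2.resize(a,(320,192)),cv2.resize(b,(320,192))])]))
```

```text
far [0.329 0.43  0.023] [0.224 0.162 0.023] 0.289
mid [ 0.598 -0.184  0.023] [ 0.418 -0.214  0.023] 0.182
near [ 0.364 -0.405  0.023] [ 0.198 -0.593  0.023] 0.251
far in scene [0.31950071 0.38098343 0.03      ] [0.23170518 0.15657536 0.03      ]
cradle [0.589 0.129 0.   ]
bowl [0.788 0.032 0.   ]
p1 [0.482 0.375 0.   ]
p2 [ 0.479 -0.397 -0.   ]
p3 [ 0.699 -0.394  0.   ]
cradle scene [0.58576404 0.15534059 0.        ] [0.58177294 0.14683412 0.034     ]
```

View pics/mix.png

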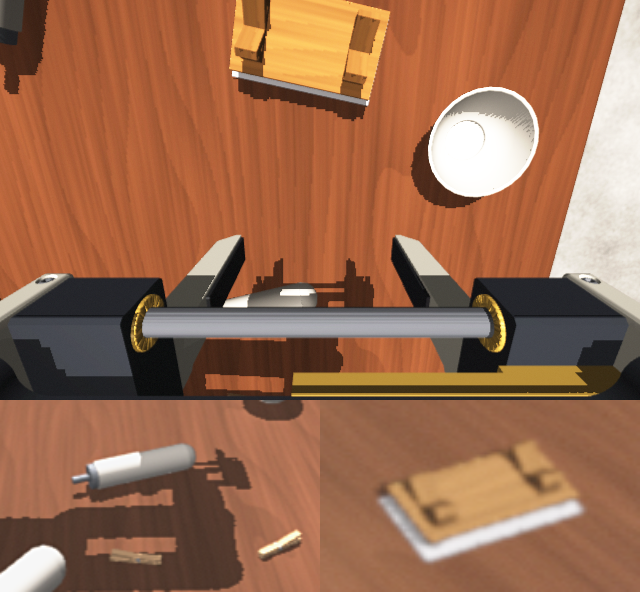

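Wrist view: cradle at about (305,50), bowl at (484,140), the middle candle's far edge at (290,292). The lengths settle the choice: 289 mm (far), 251 mm (near), 182 mm (mid). The candle at side (305,242) is the one. I'll look at the cradle from the wrist first, then the candle.

```bash
python3 -m crank '[[[1,0.1,0,0,0,0,0],[1,0.2,0,0,0,0,0],[1,0.2,0,0,0,0,0],[1,0.2,0,0,0,0,0],[1,0.2,0,0,0,0,0]]]' 10
python3 - <<'E'
from h import *
s=read_state();w=read_camera("wrist");save(w,"wc");np.save("wc.npy",np.r_[s["tool_pos"],s["orientation"]])
E
python3 -m crank '[[[1,-0.12,-0.05,0,0,0,0],[1,-0.24,-0.12,0,0,0,0],[1,-0.36,-0.17,0,0,0,0],[1,-0.48,-0.17,0,0,0,0],[1,-0.58,-0.17,0,0,0,0]]]'
python3 -m crank '[[[1,0,0,0,0,0,0],[1,0,0,0,0,0,0],[1,0,0,0,0,0,0],[1,0,0,0,0,0,0],[1,0,0,0,0,0,0]]]'
python3 - <<'E'
from h import *
s=read_state();w=read_camera("wrist");save(w,"wk");np.save("wk.npy",np.r_[s["tool_pos"],s["orientation"]])
a=cv2.imread("pics/wc.png")
cv2.imwrite("pics/both.png",np.vstack([a[:300],cv2.imread("pics/wk.png")[:300]]))
E
```

```text
t: 0.78
tool_pos: [0.6, 0.0989, 0.2185]
orientation: [2.223, 2.22, -0.001]
force: [0.1, -0.4, -0.8]
opening: 0.0929
gripper_force: 0.0
t: 1.45
tool_pos: [0.514, -0.1929, 0.2192]
orientation: [2.222, 2.219, 0.001]
force: [-0.2, -0.1, -0.2]
opening: 0.0928
gripper_force: 0.0
t: 2.08
tool_pos: [0.5152, -0.1891, 0.2187]
orientation: [2.22, 2.223, 0.0]
force: [0.4, 0.5, 1.1]
opening: 0.0931
gripper_force: 0.0
```

View pics/both.png

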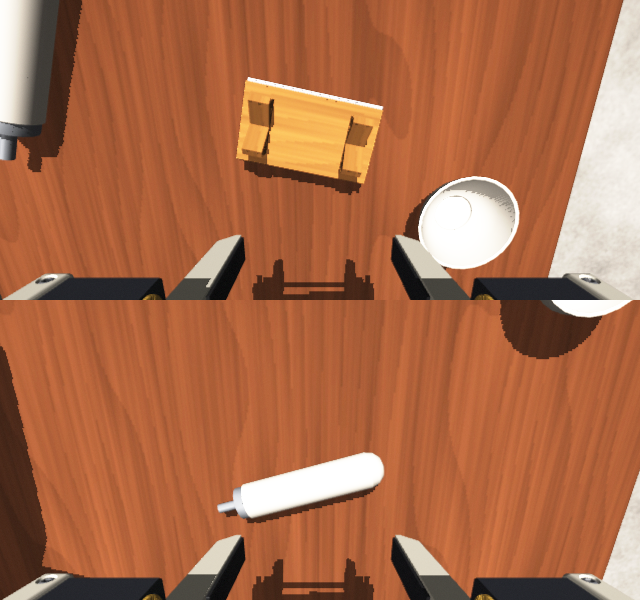

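Upper part (cradle view): bed corners near (247,80), (382,107), (364,184), (237,158). Lower part (candle view, row minus 300): candle from the stem at (220,208) to the dome tip at (384,168), axis middle near (308,187). The close view confirms the choice.

```bash
cat > m.py <<'E'
from h import *
def load(n):
    v=np.load(n+".npy");return cv2.cvtColor(cv2.imread(f"pics/{n}.png"),cv2.COLOR_BGR2RGB),cam("wrist",dict(tool_pos=v[:3],orientation=v[3:]))
def big(m,near):
    cs,_=cv2.findContours(m.astype(np.uint8),cv2.RETR_EXTERNAL,cv2.CHAIN_APPROX_NONE)
    return max((c for c in cs if cv2.pointPolygonTest(cv2.convexHull(c),near,False)>=0),key=cv2.contourArea)
def candle(im,C,near,zax=.023,lo=0):
    h=cv2.cvtColor(im,cv2.COLOR_RGB2HSV);m=(h[...,1]<70)&(h[...,2]>195);m[:lo]=0
    c=big(m,near)[:,0].astype(float)
    P=np.array([onz(p,C,zax)[:2] for p in c])
    (mx,my),(w,l),a=cv2.minAreaRect((P*1000).astype(np.float32))
    bp=cv2.boxPoints(((mx,my),(w,l),a));e=max((bp[1]-bp[0],bp[2]-bp[1]),key=np.linalg.norm)
    return np.array([mx,my])/1000,np.degrees(np.arctan2(e[1],e[0])),w,l
E
python3 - <<'E'
from m import *
im,C=load("wk");print("candle",candle(im,C,(308,187)), "cam",C[1])
im,C=load("wc");h=cv2.cvtColor(im,cv2.COLOR_RGB2HSV)
print(h[130,310],h[60,300],h[200,300],h[79,249])
m=(abs(h[...,0].astype(int)-h[130,310,0])<=4)&(h[...,2]>100)
c=cv2.convexHull(big(m,(310,130)))
for eps in (4,6,8):
    q=cv2.approxPolyDP(c,eps,True)[:,0];print(len(q),q.tolist())
    if len(q)==4:
        P=np.array([onz(p,C,.034)[:2] for p in q]);d=np.diff(np.r_[P,P[:1]],axis=0);print(P.round(4).tolist(),P.mean(0),np.linalg.norm(d,axis=1),np.degrees(np.arctan2(d[:,1],d[:,0])))
E
```

```text
candle (array([ 0.49052237, -0.20301518]), np.float32(14.982598), 221.63502502441406, 45.56201934814453) cam [ 0.51493891 -0.10488626  0.38489488]
[ 17 165 245] [ 10 173 149] [ 10 177 157] [  0   0 254]
4 [[245, 81], [381, 109], [364, 182], [236, 158]]
[[0.5192, 0.2113], [0.6733, 0.181], [0.6577, 0.0946], [0.5016, 0.1249]] [0.58796291 0.15294342] [0.15707868 0.08783904 0.15907016 0.08820752] [ -11.10129268 -100.21943632  169.0343421    78.48355102]
4 [[245, 81], [381, 109], [364, 182], [236, 158]]
[[0.5192, 0.2113], [0.6733, 0.181], [0.6577, 0.0946], [0.5016, 0.1249]] [0.58796291 0.15294342] [0.15707868 0.08783904 0.15907016 0.08820752] [ -11.10129268 -100.21943632  169.0343421    78.48355102]
4 [[245, 81], [381, 109], [364, 182], [236, 158]]
[[0.5192, 0.2113], [0.6733, 0.181], [0.6577, 0.0946], [0.5016, 0.1249]] [0.58796291 0.15294342] [0.15707868 0.08783904 0.15907016 0.08820752] [ -11.10129268 -100.21943632  169.0343421    78.48355102]
```

```bash
python3 -m crank '[[[1,-0.021,-0.03,0.04,0,0,0.833],[1,-0.021,-0.03,0.08,0,0,0.833],[1,-0.021,-0.03,0.12,0,0,0.833],[1,-0.021,-0.03,0.16,0,0,0.833],[1,-0.021,-0.03,0.198,0,0,0.833]]]'
python3 -m crank '[[[1,0,0,0,0,0,0.239],[1,0,0,0,0,0,0.239],[1,0,0,0,0,0,0.239],[1,0,0,0,0,0,0.239],[1,0,0,0,0,0,0.239]]]'
python3 - <<'E'
from h import *
s=read_state();w=read_camera("wrist");save(w,"wg")
print(s["q"],R.from_rotvec(s["orientation"]).as_matrix().round(3))
C=cam("wrist",s)
u=np.array([np.cos(np.radians(15)),np.sin(np.radians(15))]);o=np.array([.5002,-.2004])
for d in(0,.05,.08,.1):print(d,proj(np.r_[o+u*d,.023],C))
E
```

```text
t: 2.75
tool_pos: [0.5, -0.2002, 0.119]
orientation: [-2.988, -0.97, 0.0]
force: [-0.1, 0.2, -0.6]
opening: 0.0928
gripper_force: 0.0
t: 3.38
tool_pos: [0.5001, -0.2004, 0.1197]
orientation: [3.115, 0.408, 0.0]
force: [0.1, -0.1, -0.2]
opening: 0.0931
gripper_force: 0.0
[-4.76370164e-01  3.46411310e-02  1.77314212e+00 -2.99679248e-05
  1.33367553e+00  8.33887628e-01] [[ 0.966  0.258  0.   ]
 [ 0.258 -0.966 -0.   ]
 [ 0.     0.    -1.   ]]
0 [317.05076422 201.13100621]
0.05 [316.88878283 148.06343102]
0.08 [316.78231988 113.18454547]
0.1 [316.70700818  88.51128457]
```

View pics/wg.png

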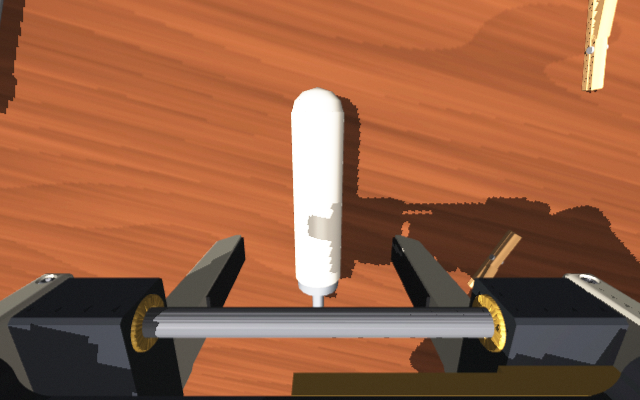

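The dome tip is at (317,88), against (317,88.5) predicted, and the axis is on column 317, so tool and candle are aligned. Descend and close gently.

```bash
python3 -m crank '[[[1,0,0,0.08,0,0,0],[1,0,0,0.16,0,0,0],[0.6,0,0,0.21,0,0,0],[0.3,0,0,0.23,0,0,0],[0.12,0,0,0.23,0,0,0]]]' 11
python3 -m crank '[[[0.06,0,0,0,0,0,0],[0.03,0,0,0,0,0,0],[0,0,0,0,0,0,0],[-0.05,0,0,0,0,0,0],[-0.1,0,0,0,0,0,0]]]' 11
```

```text
t: 4.05
tool_pos: [0.4998, -0.2004, 0.0045]
orientation: [-3.115, -0.405, 0.001]
force: [-0.0, 0.2, -0.6]
opening: 0.0675
gripper_force: 0.0
t: 4.68
tool_pos: [0.5004, -0.2007, 0.0052]
orientation: [3.115, 0.404, 0.001]
force: [-0.9, 0.8, 5.4]
opening: 0.0459
gripper_force: 11.0
```

```bash
python3 -m crank '[[[-0.3,0,0,-0.03,0,0,0],[-0.3,0,0,-0.1,0,0,0],[-0.3,0,0,-0.2,0,0,0],[-0.3,0,0,-0.3,0,0,0],[-0.3,0,0,-0.35,0,0,0]]]'
python3 - <<'E'
from h import *
s=read_state();M=R.from_rotvec(s["orientation"]).as_matrix()
for n,p in(("full",(.588,.153)),):
    d=M.T@np.r_[np.array(p)-(.5002,-.2004),0];print(n,d/.5)
    x=M[:,0];print("turn tool z",(np.degrees(np.arctan2(x[1],x[0]))+11)/90)
E
```

```text
t: 5.3
tool_pos: [0.501, -0.201, 0.1838]
orientation: [3.113, 0.404, 0.006]
force: [-0.0, -0.3, -2.5]
opening: 0.0459
gripper_force: 11.0
full [ 0.35004358 -0.63864743 -0.00074376]
turn tool z 0.28638962989773586
```

```bash
python3 -m crank '[[[-0.3,0.02,-0.036,0,0,0,0],[-0.3,0.06,-0.11,0,0,0,0],[-0.3,0.11,-0.2,0,0,0,0],[-0.3,0.16,-0.29,0,0,0,0],[-0.3,0.2,-0.36,0,0,0,0]]]'
python3 -m crank '[[[-0.3,0.04,-0.08,0,0,0,0.08],[-0.3,0.08,-0.155,0,0,0,0.16],[-0.3,0.12,-0.22,0,0,0,0.23],[-0.3,0.14,-0.26,0,0,0,0.286],[-0.3,0.15,-0.279,0,0,0,0.286]]]'
python3 -m crank '[[[-0.3,0,0,0,0,0,0],[-0.3,0,0,0,0,0,0],[-0.3,0,0,0,0,0,0],[-0.3,0,0,0,0,0,0],[-0.3,0,0,0,0,0,0]]]'
python3 - <<'E'
from h import *
s=read_state();w=read_camera("wrist");save(w,"wh");np.save("wh.npy",np.r_[s["tool_pos"],s["orientation"]])
c=read_camera("scene");d=read_camera("side");save(d,"side1");save(c,"scene1")
C=cam("wrist",s);x=R.from_rotvec(s["orientation"]).as_matrix()[:,0]
print(s["q"],np.degrees(np.arctan2(x[1],x[0])))
for d_ in(.08,.1):print(proj(s["tool_pos"]+np.r_[0,0,.019]+x*d_,C))
cv2.imwrite("pics/v3.png",np.vstack([cv2.imread("pics/wh.png")[:330],cv2.resize(cv2.imread("pics/side1.png")[60:220,200:456],(640,270))[:,:640]][:2]))
E
```

```text
t: 5.92
tool_pos: [0.5506, 0.0011, 0.18]
orientation: [-3.115, -0.405, 0.0]
force: [0.8, -0.4, -2.3]
opening: 0.0456
gripper_force: 11.0
t: 6.55
tool_pos: [0.5874, 0.1542, 0.1797]
orientation: [3.127, -0.297, -0.001]
force: [0.5, -0.3, -1.5]
opening: 0.0456
gripper_force: 11.0
t: 7.18
tool_pos: [0.5877, 0.1528, 0.1797]
orientation: [3.127, -0.301, 0.0]
force: [-0.2, -0.2, -2.5]
opening: 0.0454
gripper_force: 11.0
[ 1.69888181e-01  1.69956646e-01  1.51592176e+00 -1.92852125e-05
  1.45569348e+00  1.93235270e+00] -10.981651494473049
[316.6220079  118.03940904]
[316.53224366  73.5453373 ]
```

View pics/v3.png

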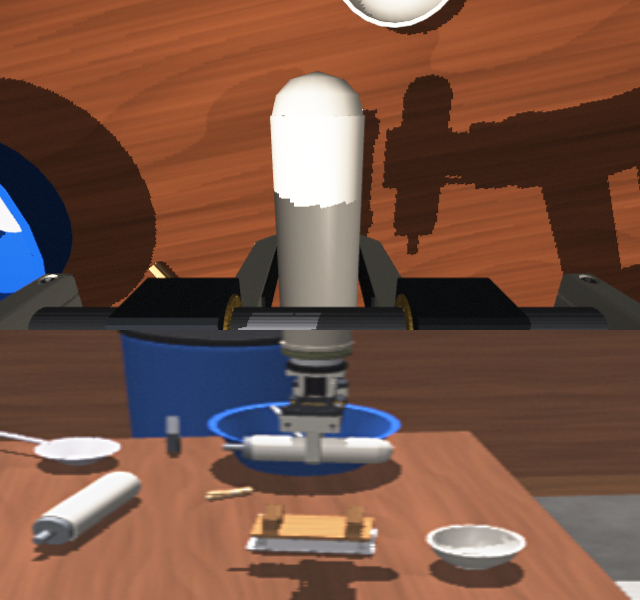

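Wrist: dome tip at (316,72), 73.5 predicted, so the candle is held centred. Side: the gripper stands over the cradle's middle (crop column 313 for both). Lower it and watch the force.

```bash
python3 -m crank '[[[-0.3,0,0,0.08,0,0,0],[-0.3,0,0,0.16,0,0,0],[-0.3,0,0,0.2,0,0,0],[-0.3,0,0,0.22,0,0,0],[-0.3,0,0,0.23,0,0,0]]]'
python3 -m crank '[[[-0.3,0,0,0.005,0,0,0],[-0.3,0,0,0.009,0,0,0],[-0.3,0,0,0.013,0,0,0],[-0.3,0,0,0.016,0,0,0],[-0.3,0,0,0.016,0,0,0]]]'
python3 - <<'E'
from h import *
s=read_state();w=read_camera("wrist");save(w,"wl");np.save("wl.npy",np.r_[s["tool_pos"],s["orientation"]])
M=R.from_rotvec(s["orientation"]).as_matrix();print("force tool",M.T@s["force"],"mom",M.T@s["wrist_torque"],s["tool_pos"])
d=read_camera("side");save(d,"side2");c=read_camera("scene")
cv2.imwrite("pics/v4.png",np.vstack([cv2.imread("pics/wl.png")[:330],np.hstack([cv2.resize(cv2.imread("pics/side2.png")[130:210,280:376],(320,267)),cv2.resize(c[215:295,310:406,::-1],(320,267))])]))
E
```

```text
t: 7.95
tool_pos: [0.5884, 0.1532, 0.0653]
orientation: [-3.127, 0.3, -0.002]
force: [-0.2, 0.9, -1.7]
opening: 0.0453
gripper_force: 11.0
t: 8.57
tool_pos: [0.5881, 0.1532, 0.0572]
orientation: [-3.127, 0.3, -0.001]
force: [-1.6, -0.7, 2.0]
opening: 0.0458
gripper_force: 11.0
force tool [-1.38444786  1.00123356 -2.03275317] mom [ 3.67434609e-05 -3.20083065e-01  1.20427331e-01] [0.58807698 0.15316021 0.05724323]
```

View pics/v4.png

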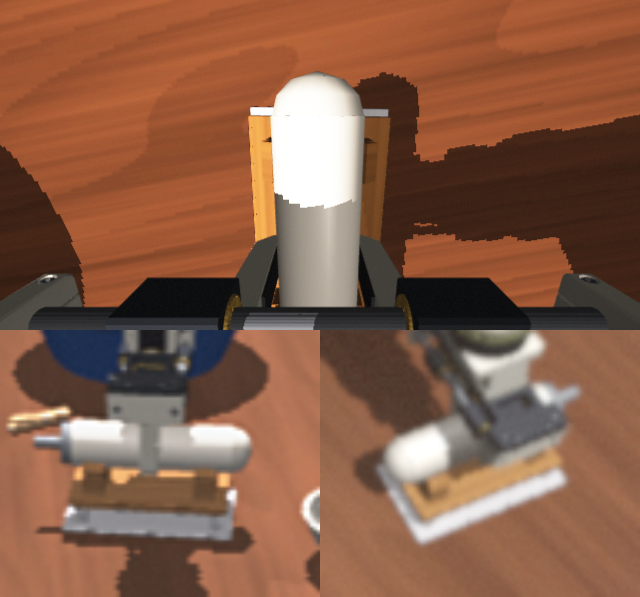

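The wrist view shows the bed's end edge at row 115, columns 249–389 (centre 319), and the candle axis at about 318, so the lateral and yaw fit are good. I'll check centring along the V's from that edge.

Run:
```python
from m import *
im,C=load("wl");v=np.load("wl.npy");M=R.from_rotvec(v[3:]).as_matrix()
h=cv2.cvtColor(im,cv2.COLOR_RGB2HSV)
for col in(255,262,268,374,380,385):
    print(col,"plate/bed rows",[(r,h[r,col].tolist()) for r in range(103,122,2)] if col==262 else "")
w=(abs(h[...,0].astype(int)-17)<=4)&(h[...,1]>100)&(h[...,2]>110)
for col in(255,260,265,375,380,384):
    r=np.flatnonzero(w[100:140,col])[0]+100
    print(col,r,(M.T@(onz((col,r),C,.0335)-v[:3]))[:2])
for row in(125,140,160,180,200):
    c=np.flatnonzero(w[row,235:405])+235;a,b=(M.T@(onz((q,row),C,.034)-v[:3])[:] for q in(c[0],c[-1]));print(row,c[0],c[-1],a[1],b[1],(a[1]+b[1])/2)
g=h[...,2]
for col in(310,318,326):
    r=[r for r in range(60,100) if h[r,col,1]<70][0];print("tip",col,r,(M.T@(onz((col,r),C,.075)-v[:3]))[:2])
for row in(120,140,160,180):
    c=np.flatnonzero(h[row,260:380,1]<70)+260;print(row,c[0],c[-1],[(M.T@(onz((q,row),C,.075)-v[:3]))[1] for q in((c[0]+c[-1])/2,)])
```

```text
255 plate/bed rows 
262 plate/bed rows [(103, [10, 176, 164]), (105, [10, 175, 169]), (107, [8, 17, 224]), (109, [0, 0, 254]), (111, [0, 0, 254]), (113, [0, 0, 254]), (115, [8, 34, 197]), (117, [16, 172, 239]), (119, [17, 168, 242]), (121, [17, 169, 242])]
268 plate/bed rows 
374 plate/bed rows 
380 plate/bed rows 
385 plate/bed rows 
255 116 [ 0.07992979 -0.03881614]
260 116 [ 0.07992676 -0.03567767]
265 116 [ 0.07992372 -0.03253919]
375 118 [0.07864764 0.03657959]
380 118 [0.07864459 0.03972448]
384 118 [0.07864216 0.0422404 ]
125 249 388 -0.042861097060034714 0.044944074200439325 0.0010414885702023056
140 250 387 -0.042889259601327834 0.04496931139855444 0.0010400258986133018
160 251 385 -0.04314635684680644 0.04456777573022091 0.0007107094417072336
180 252 383 -0.04341432688958973 0.04414925892789489 0.00036746601915257915
200 253 382 -0.04369387435490679 0.044395549003771316 0.000350837324432262
tip 310 74 [ 0.09994304 -0.00308118]
tip 318 72 [0.10080717 0.00068748]
tip 326 74 [0.09993583 0.00445499]
120 271 364 [np.float64(0.0004265692878854827)]
140 271 363 [np.float64(0.0001637830032025275)]
160 273 362 [np.float64(0.00040306386461933484)]
180 274 361 [np.float64(0.00039056560534781425)]
```

Centred to within 1 mm and 1°. Release, rise, shut the fingers.

```bash
python3 -m crank '[[[0.0,0,0,0,0,0,0],[0.04,0,0,0,0,0,0],[0.1,0,0,0,0,0,0],[0.3,0,0,0,0,0,0],[0.6,0,0,0,0,0,0]]]' 
python3 -m crank '[[[0.6,0,0,0,0,0,0],[0.6,0,0,-0.05,0,0,0],[0.6,0,0,-0.1,0,0,0],[0.6,0,0,-0.17,0,0,0],[0.6,0,0,-0.19,0,0,0]]]'
python3 -m crank '[[[-1,0,0,0,0,0,0],[-1,0,0,0,0,0,0],[-1,0,0,0,0,0,0],[-1,0,0,0,0,0,0],[-1,0,0,0,0,0,0]]]'
python3 - <<'E'
from h import *
s=read_state();w=read_camera("wrist");save(w,"wr");np.save("wr.npy",np.r_[s["tool_pos"],s["orientation"]])
d=read_camera("side");M=R.from_rotvec(s["orientation"]).as_matrix();C=cam("wrist",s)
h=cv2.cvtColor(w,cv2.COLOR_RGB2HSV);z=.0745
q=lambda p,z:(M.T@(onz(p,C,z)-s["tool_pos"]))[:2]
for row in(100,120,140,160,180,200):
    c=np.flatnonzero((h[row,240:400,1]<70)&(h[row,240:400,2]>60))+240;wd=np.flatnonzero((abs(h[row,:,0].astype(int)-17)<=4)&(h[row,:,1]>100)&(h[row,:,2]>110))
    print(row,c[[0,-1]] if len(c) else 0,q((c.mean(),row),z) if len(c) else 0, (wd[0],wd[-1],q((wd[0],row),.034)[1]/2+q((wd[-1],row),.034)[1]/2) if len(wd) else 0)
cv2.imwrite("pics/v5.png",np.vstack([cv2.imread("pics/wr.png")[:330],cv2.resize(d[130:200,240:410,::-1],(640,264))]))
E
```

```text
t: 9.35
tool_pos: [0.5877, 0.1531, 0.0566]
orientation: [3.127, -0.3, -0.0]
force: [0.1, 0.6, 0.5]
opening: 0.0662
gripper_force: 0.0
t: 9.98
tool_pos: [0.5894, 0.1534, 0.1545]
orientation: [-3.126, 0.3, -0.007]
force: [0.7, 1.0, -0.5]
opening: 0.0744
gripper_force: 0.0
t: 10.6
tool_pos: [0.5876, 0.153, 0.1512]
orientation: [3.127, -0.3, -0.001]
force: [0.3, 0.9, -1.2]
opening: 0.029
gripper_force: 0.0
100 [294 343] [0.09072574 0.00120234] 0
120 [290 346] [0.07547848 0.00079715] (np.int64(281), np.int64(365), np.float64(0.005554169032466302))
140 [271 346] [0.05960997 0.00051246] (np.int64(280), np.int64(364), np.float64(0.004678421904149969))
160 [272 345] [4.30817493e-02 8.60684201e-05] (np.int64(274), np.int64(363), np.float64(0.0013188921577637243))
180 [291 344] [0.02585087 0.00033533] (np.int64(282), np.int64(362), np.float64(0.004814869856479144))
200 [292 343] [0.00787267 0.00031397] (np.int64(274), np.int64(361), np.float64(0.0002911202719006467))
```

View pics/v5.png

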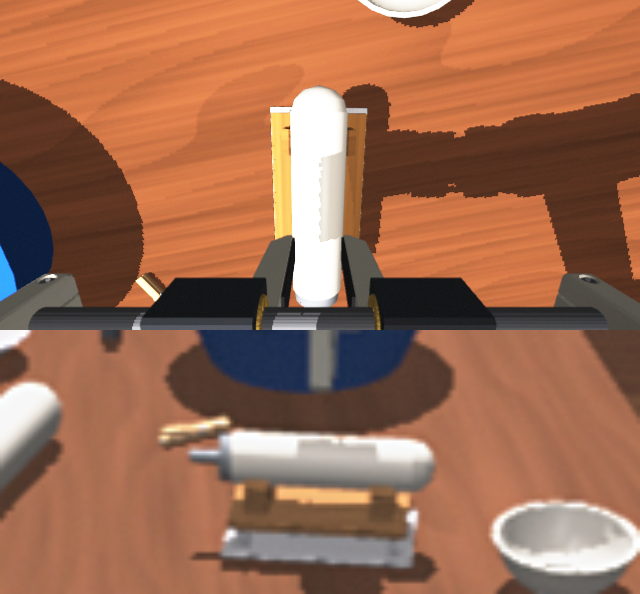

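The candle is seated level in both V's, axis +0.3 to +0.5 mm along tool y and about 0.6° turned. Trim that, finish shutting, then press slowly.

```bash
python3 -m crank '[[[-1,0,0.0007,0.03,0,0,0.007],[-1,0,0.0007,0.05,0,0,0.007],[-1,0,0.0007,0.07,0,0,0.007],[-1,0,0.0007,0.09,0,0,0.007],[-1,0,0.0007,0.1,0,0,0.007]]]' 
python3 -m crank '[[[-1,0,0,0.005,0,0,0],[-1,0,0,0.01,0,0,0],[-1,0,0,0.014,0,0,0],[-1,0,0,0.017,0,0,0],[-1,0,0,0.02,0,0,0]]]' 
python3 -m crank '[[[-1,0,0,0.003,0,0,0],[-1,0,0,0.006,0,0,0],[-1,0,0,0.009,0,0,0],[-1,0,0,0.009,0,0,0],[-1,0,0,0.009,0,0,0]]]'
python3 - <<'E'
from h import *
a=[]
for i in range(4):
    w=read_camera("wrist");s=read_state();M=R.from_rotvec(s["orientation"]).as_matrix();a.append(np.r_[s["tool_pos"],s["force"],M.T@s["wrist_torque"]])
print(np.round(a,4),np.mean(a,0).round(4));save(w,"wp")
d=read_camera("side");c=read_camera("scene")
cv2.imwrite("pics/v6.png",np.vstack([cv2.imread("pics/wp.png")[:330],np.hstack([cv2.resize(d[130:210,280:376,::-1],(320,267)),cv2.resize(c[215:295,310:406,::-1],(320,267))])]))
E
```

```text
t: 11.32
tool_pos: [0.5872, 0.1526, 0.1005]
orientation: [3.125, -0.317, -0.002]
force: [-0.7, -0.9, 0.5]
opening: 0.0002
gripper_force: 0.0
t: 11.95
tool_pos: [0.5879, 0.1528, 0.0921]
orientation: [-3.125, 0.317, -0.001]
force: [-2.1, 0.4, 5.2]
opening: 0.0005
gripper_force: 2.3
t: 12.58
tool_pos: [0.5879, 0.1528, 0.0876]
orientation: [-3.125, 0.317, -0.001]
force: [-1.8, 0.2, 6.4]
opening: 0.0003
gripper_force: 3.1
[[ 0.5879  0.1528  0.0876 -2.8908 -0.8552  6.3399 -0.1397 -0.5681 -0.0369]
 [ 0.5879  0.1528  0.0875 -1.6694 -1.049   6.0065 -0.0649 -0.4908 -0.01  ]
 [ 0.5879  0.1528  0.0876 -1.7587 -0.1831  6.2214 -0.0648 -0.4909 -0.0361]
 [ 0.5879  0.1528  0.0876 -2.9515  0.4909  5.7428 -0.0811 -0.4713 -0.05  ]] [ 0.5879  0.1528  0.0876 -2.3176 -0.3991  6.0776 -0.0877 -0.5053 -0.0333]
```

View pics/v6.png

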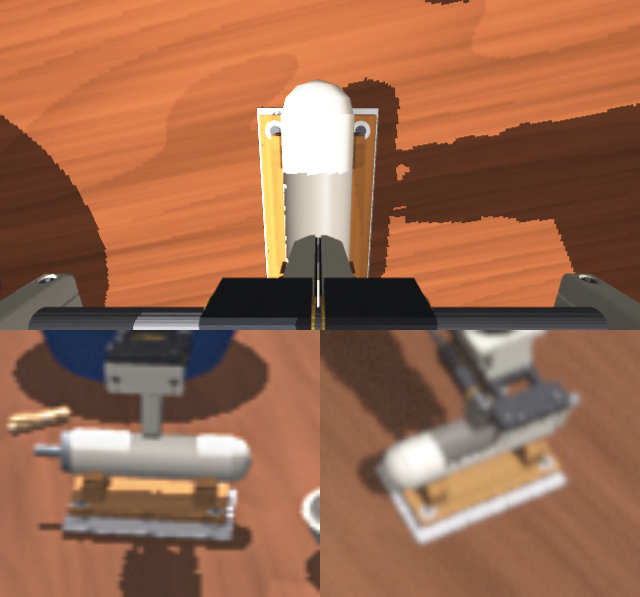

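Bed about 10 mm down (tip 87.6 mm, load about 6 N plus the weight). There is some drag along the axis (Fx about -2.3 N); ease the tool back a hair to even out the ends.

```bash
python3 -m crank '[[[-1,-0.0006,0,0,0,0,0],[-1,-0.0006,0,0,0,0,0],[-1,-0.0006,0,0,0,0,0],[-1,-0.0006,0,0,0,0,0],[-1,-0.0006,0,0,0,0,0]]]'
python3 - <<'E'
from h import *
a=[]
for i in range(5):
    read_camera("wrist");s=read_state();M=R.from_rotvec(s["orientation"]).as_matrix();a.append(np.r_[s["tool_pos"],M.T@s["force"],M.T@s["wrist_torque"]])
print(np.mean(a,0).round(4),s["t"])
E
```

```text
t: 13.5
tool_pos: [0.5879, 0.1528, 0.0877]
orientation: [-3.125, 0.317, -0.002]
force: [-1.7, -0.5, 5.5]
opening: 0.0004
gripper_force: 3.0
[ 0.5879  0.1528  0.0877 -1.3333  1.3031 -5.9394 -0.1052 -0.355   0.0119] 13.75
```

```bash
python3 -m crank '[[[-1,-0.0008,0.0006,0,0,0,0],[-1,-0.0008,0.0006,0,0,0,0],[-1,-0.0008,0.0006,0,0,0,0],[-1,-0.0008,0.0006,0,0,0,0],[-1,-0.0008,0.0006,0,0,0,0]]]'
python3 - <<'E'
from h import *
a=[]
for i in range(5):
    read_camera("wrist");s=read_state();M=R.from_rotvec(s["orientation"]).as_matrix();a.append(np.r_[s["tool_pos"],M.T@s["force"],M.T@s["wrist_torque"]])
print(np.mean(a,0).round(4),s["t"])
E
```

```text
t: 14.38
tool_pos: [0.5879, 0.1528, 0.088]
orientation: [-3.125, 0.317, -0.003]
force: [-0.1, 0.0, 6.4]
opening: 0.0
gripper_force: 3.0
[ 0.5879  0.1528  0.088   0.3907 -0.292  -6.1654  0.084  -0.1583 -0.0278] 14.625
```

The side forces are gone, with a steady 6.2 N straight down and the bed about 10 mm sunk. Handing in.

```bash
python3 -c "
from plant import close_job
print(close_job())"
```

```text
the job is handed in; nothing more can be done
None
```

The candle lies centred in both V's, and the shut gripper is holding it down evenly with the bed sunk about 10 of its 20 mm; the bowl and pegs were not touched, and the job is handed in, though no verdict came back.

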